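Ram the plug down the tube shipper

ROBOT

A 6-joint arm with a two-finger parallel gripper is mounted at the origin on the work surface; the furniture and walls round the work are solid. World frame = base frame: x ahead of the robot, y to its left, z up, the work surface at z = 0. Lengths are in m, angles in rad, forces in N, time in s.
With the tool pointing down it reaches from about 0.375 to 0.9 m from the base axis. Payload 3.1 kg.
Tool frame: the origin (TCP) lies at the very end of the fingers, on their centre line; the grasp point (between the pads) lies 19 mm behind it (manip.tcp_to_grasp is the distance from the TCP to the grasp point, in m); z points along the fingers, y is the line along which they close (so a half turn about z gives the same grasp; the last joint's range is limited). The gripper opens to 85 mm and grips with 20 to 120 N. Pads are 22 mm wide; open, the fingers measure 114 mm over their backs; the gripper's body (76 mm by 85 mm) begins 54 mm behind the grasp point. The pads swing forward as they close: fully open they stand 13 mm farther back than shut.
Start: joints at [-1.315, 0.527, 1.433, -0, 1.181, -0.178], TCP at [0.263, -0.567, 0.231] pointing down, gripper open.
Joint ranges: [-3.08, 3.08], [-0.75, 2.2], [0.22, 2.44], [-1.43, 4.57], [0, 2.65], [-2.85, 2.85]. Speed limits (rad/s): [2.79, 2.79, 3.14, 3.14, 3.14, 3.14].

INTERFACE

Orientations are given as a unit quaternion [x, y, z, w].
In Python, from station import manip gives the robot as it stands. The module is installed in compiled form; this text tells all that it offers.
- The arm moves only by the tool step_arm, never from a script. Its argument "commands" is one flat list of numbers, 6 for each row, row after row: the shift along the tool's x, y, z in m, then the turn, a rotation vector about the tool's x, y, z in degrees. A call has exactly 10 rows; each row is the pose to reach, as a shift and turn from the pose commanded when the call began, along the tool's axes at that moment; what a row does not reach only later rows make up. A row lasts 1/10 s, in which the tool goes at most 50 mm and 8.59 degrees, less where a joint would pass 70% of its speed; a pose out of reach is approached as far as the arm can. A call with a gripper value outside its range is refused whole. "jaw" is the opening in per cent of the stroke, from 0 (shut) to 100 (fully open), set as the call begins (left out, the last holds). The fingers move at their own pace and stop on an object; "grip_force" is the grip in N (left out, the last holds). Time passes only in rows, so rows that repeat a pose let the fingers close, or fill a call up. It gives the time, the measured TCP pose, the force, the opening and the grip force at its end, in the units of the state.
- manip.sense(): the state, without advancing time (a new reading comes with each control period).
- manip.snapshot(name): name is "scene" or "top" or "wrist"; returns a dict with "pixels" (400x640x3 uint8, blue, green, red), "fx", "fy", "cx", "cy" (pixels), "k1" (the pictures are not rectified: a ray, as slopes to the right and down, at radius r is drawn at 1 + k1 r^2 times it, then the intrinsics apply), "R" (3x3) and "t" (3): a world point X has camera coordinates R X + t; the wrist camera has in their place "mount" (4x4, takes a point from camera to tool coordinates, whose origin is the TCP and whose axes are the flange's). Camera axes: x right, y down, z forward; pixel columns grow to the right and rows downward; lengths in m; the calibration is good to about 2 mm. A picture is of the moment at which its call begins: read the wrist's pose just before it. There is no depth.
- manip.sign_off(): hands the job in; it is judged then, once.
The state is a dict: "t": time; "q": joint angles; "qd": joint speeds; "tau": joint torques, N m; "tcp_pos": TCP position; "tool_rot": TCP orientation; "force": force on the tool from outside, world axes, zero at the start; "ft_torque": the same for the moment, N m; "finger_gap": opening from 0.0 (shut) to 1.0 (fully open); "gripper_force": force on a finger pad.
Only numpy, scipy, OpenCV 4.12 (cv2) and the standard library are available. Lean on these libraries where they do the work, as an engineer would, in place of code of your own. Each camera call takes 0.05 s, during which the arm holds its last target. There are 200 camera calls.

TASK

A small glass bottle hangs part-way down the clear packing tube. Start the blue plug in the tube's mouth and let go, then take the packing rod and push plug and bottle down until both bottom out firmly, the bottle on the tube's floor and the plug tight on its cap, without breaking the glass. Stand the rod back in its yellow cup and leave the other things on the bench undisturbed.

Things in the scene. Friction and masses are not known exactly. Their poses are not given: they have to be found in the camera images.
- tube_stand: filling stand fixed to the bench: dark steel base plate 150 x 130 x 10 mm with an aluminium clamp collar holding an upright clear tube (52 mm outside) topped by an orange loading ring (62 mm outside). Origin: underside of the base plate on the tube's axis, on the bench; z up along the tube.
- tube_mouth (a point): centre of the tube's mouth, at the top of the orange loading ring, 174 mm above the bench. The ring's bore is 43 mm, flared at the lip and 20 mm deep. Below it four sprung grey foam strips along the wall leave a 40 mm passage that grips the bottle and the plug: sliding them down takes about 6 to 11 N, and without a push they stay where they are.
- tube_floor (a point): centre of the tube's floor on which the bottle must stand, 160 mm below the mouth
- bottle: amber glass bottle with a white cap, 40 mm across, 62 mm tall overall, 70 g, upright inside the tube, at first held by the strips 25 to 45 mm above the floor. Origin: centre of its underside, z up. Pressing to 15 to 25 N seats it firmly; the glass breaks above 90 N.
- plug: blue ribbed plastic plug, 40 mm across the ribs (37 mm between them), 60 mm tall, about 30 g, standing alone on the bench. Origin: centre of its underside, z up along its axis. Set upright into the loading ring it sinks about 15 to 35 mm and is held. When all is home its underside is 62 mm and its top 122 mm above the tube's floor, so its top lies 38 mm below the mouth.
- rod: packing rod standing upright in the yellow cup: black rubber foot 33 mm across and 16 mm high, 15 mm steel shaft, turned wooden handle 29 mm across from 66 to 130 mm above the foot's underside with a 33 mm knob above, 147 mm tall overall, about 140 g. Origin: centre of the foot's underside, z up along the rod.
- rod_cup: yellow round cup fixed to the bench, 92 mm across at its foot, 62 mm outside and 52 mm inside at the top, 40 mm tall, inner floor 8 mm above the bench. Origin: centre of its underside.
- spray_bottle: pink spray bottle, 260 mm tall, bystander; origin at the centre of its underside
- mug: white dotted mug, 91 mm tall, bystander; origin at the centre of its underside
Not all that is in view belongs to the job. Several things have the shape of the plug; the one meant has the colours described above.

How it is judged:
By the outcome, as a careful person would: the job done as asked, in the order asked, and still so for the second after the job is handed in, with the robot touching nothing.
It also fails if it takes over 67 s, if anything falls off the work surface, if the arm or the gripper's body presses on something with over 40 N, if the wrist force passes 120 N, or if a joint passes its speed limit or range.

## Working session

There is one attempt and no reset: what is moved stays moved. The work goes in short steps, Python scripts to look and compute and a tool call to move; the robot and the scene stay as the last step left them, time stands still between calls to the robot, and variables do not carry over. Pictures are saved under pics/ and viewed, at most 10 in all, crops included, and the job is handed in when it is done.

Besides the shell and the picture viewer there is one more tool, called after "Emit:" as name(argument=value, ...), one argument or row to a line, values as JSON. step_arm: Moves the arm, as the interface text tells. Its arguments: {"type":"object","properties":{"commands":{"type":"array","items":{"type":"number"}},"jaw":{"type":"number"},"grip_force":{"type":"number"}},"required":["commands"]}

```bash
mkdir -p pics; cat > h.py <<'E'
import numpy as np, cv2
from station import manip
from scipy.spatial.transform import Rotation as Ro
def ray(s,u,v,st=None):
    p=cv2.undistortPoints(np.array([[[u,v]]],float),np.array([[s["fx"],0,s["cx"]],[0,s["fy"],s["cy"]],[0,0,1]]),np.array([s["k1"],0,0,0.]))[0,0]
    d=np.array([p[0],p[1],1.])
    if "mount" in s:
        M=np.array(s["mount"]);T=np.eye(4);T[:3,:3]=Ro.from_quat(st["tool_rot"]).as_matrix();T[:3,3]=st["tcp_pos"];W=T@M
        return W[:3,3],W[:3,:3]@d
    R=np.array(s["R"]);t=np.array(s["t"]);return -R.T@t,R.T@d
def onz(s,u,v,z,st=None):
    o,d=ray(s,u,v,st);return o+d*(z-o[2])/d[2]
def two(a,b):
    (o1,d1),(o2,d2)=a,b
    A=np.stack([d1,-d2],1);x=np.linalg.lstsq(A,o2-o1,rcond=None)[0]
    p,q=o1+d1*x[0],o2+d2*x[1];return (p+q)/2,np.linalg.norm(p-q)
E
python3 - <<'E'
from h import *
np.set_printoptions(precision=4,suppress=True)
for n in("scene","top"):
    s=manip.snapshot(n);cv2.imwrite(f"pics/{n}0.png",s["pixels"]);R=np.array(s["R"]);print(n,-R.T@np.array(s["t"]),s["fx"],s["k1"])
print(manip.sense())
E
```

```text
scene [-0.1354  1.0276  1.2436] 460.58477036937205 0.025589309549287138
top [0.4871 0.0656 1.2205] 375.51478398837423 -0.00702645061365494
{'t': 0.1, 'q': array([-1.3145,  0.5284,  1.4338,  0.    ,  1.1814, -0.1785]), 'qd': array([ 0.0015, -0.0017, -0.0031, -0.0012, -0.0002, -0.0007]), 'tau': array([ -0.0004, -44.3305, -17.8587,  -0.0002,   0.0039,  -0.    ]), 'tcp_pos': array([ 0.2631, -0.5662,  0.2304]), 'tool_rot': array([ 0.9765,  0.2157, -0.    , -0.001 ]), 'force': array([1.1526, 0.6566, 0.0985]), 'ft_torque': array([-0.0155,  0.0472, -0.0297]), 'gripper_force': 0.0, 'finger_gap': 1.0030934071315891}
```

View pics/scene0.png

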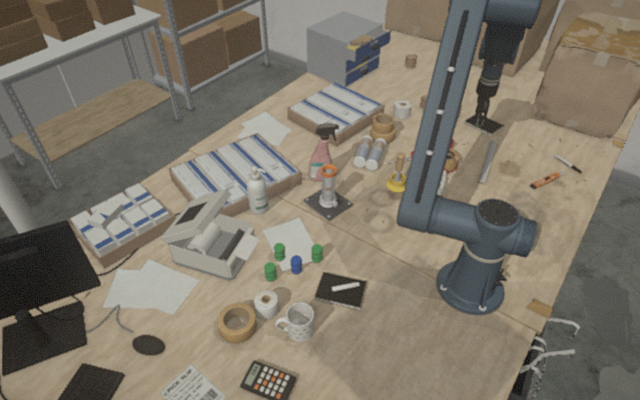

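View pics/top0.png

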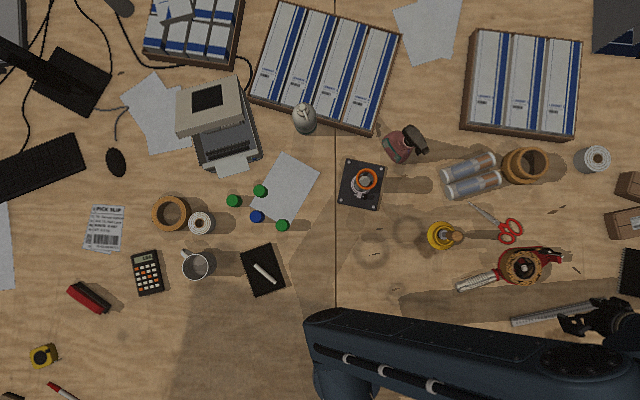

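The candidates with the plug's shape are three green ones at top-view pixels (233,201), (260,191) and (282,225), and one blue at (257,216), scene (296,264). The blue one fits the description. I'll confirm it in a crop and measure everything now.

```bash
cat > m.py <<'E'
from h import *
np.set_printoptions(precision=4,suppress=True)
S={n:manip.snapshot(n) for n in("scene","top")}
rng={"blue":((105,120,50),(125,255,255)),"green":((50,90,40),(85,255,255)),"orange":((4,170,130),(14,255,255)),"yellow":((20,150,120),(32,255,255))}
roi={"scene":(260,120,420,290),"top":(220,150,470,260)}
for c,(lo,hi) in rng.items():
  for n,s in S.items():
    x0,y0,x1,y1=roi[n];m=cv2.inRange(cv2.cvtColor(s["pixels"],cv2.COLOR_BGR2HSV),lo,hi)
    z=np.zeros_like(m);z[y0:y1,x0:x1]=m[y0:y1,x0:x1]
    k,l,st,ce=cv2.connectedComponentsWithStats(z)
    for i in range(1,k):
      if st[i,4]>25: print(c,n,st[i],ce[i],*[onz(s,*ce[i],h)[:2] for h in(0.03,0.06,0.17)])
a=cv2.resize(S["top"]["pixels"][170:250,220:470],None,fx=3.2,fy=3.2,interpolation=2)
b=cv2.resize(S["scene"]["pixels"][140:290,255:420],None,fx=2.2,fy=2.2,interpolation=2)
o=np.zeros((a.shape[0]+b.shape[0],800,3),np.uint8);o[:a.shape[0],:a.shape[1]]=a;o[a.shape[0]:,:b.shape[1]]=b
cv2.imwrite("pics/crop1.png",o);print(o.shape)
E
python3 m.py
```

```text
blue scene [292 256   9  17  95] [295.5053 263.1895] [0.5049 0.2772] [0.489  0.2958] [0.431  0.3638]
blue top [250 211  12  12 114] [255.4035 216.4737] [0.4998 0.2887] [0.4995 0.2831] [0.4983 0.2625]
green scene [275 244   9  16 115] [278.9217 251.1913] [0.5837 0.2694] [0.5659 0.2881] [0.5007 0.3568]
green scene [313 245   9  17 131] [316.7939 252.7863] [0.474  0.1982] [0.4589 0.2187] [0.4037 0.2939]
green scene [265 263  10  18 138] [269.9203 271.0362] [0.5528 0.3533] [0.5358 0.3699] [0.4734 0.431 ]
green top [253 185  15  13 132] [259.4394 190.8788] [0.5813 0.2768] [0.5789 0.2714] [0.5702 0.2519]
green top [226 194  16  13 138] [232.8768 200.4348] [0.5509 0.3614] [0.5493 0.3539] [0.5434 0.3266]
green top [275 219  15  12 121] [281.4876 224.9835] [0.4728 0.2056] [0.4732 0.2021] [0.4745 0.1891]
orange top [356 168  21  21 115] [366.9217 177.9043] [ 0.6219 -0.0658] [ 0.6185 -0.0625] [ 0.606  -0.0504]
yellow top [427 221  26  29 273] [436.4396 234.619 ] [ 0.4422 -0.2819] [ 0.4433 -0.2731] [ 0.4475 -0.241 ]
(586, 800, 3)
```

View pics/crop1.png

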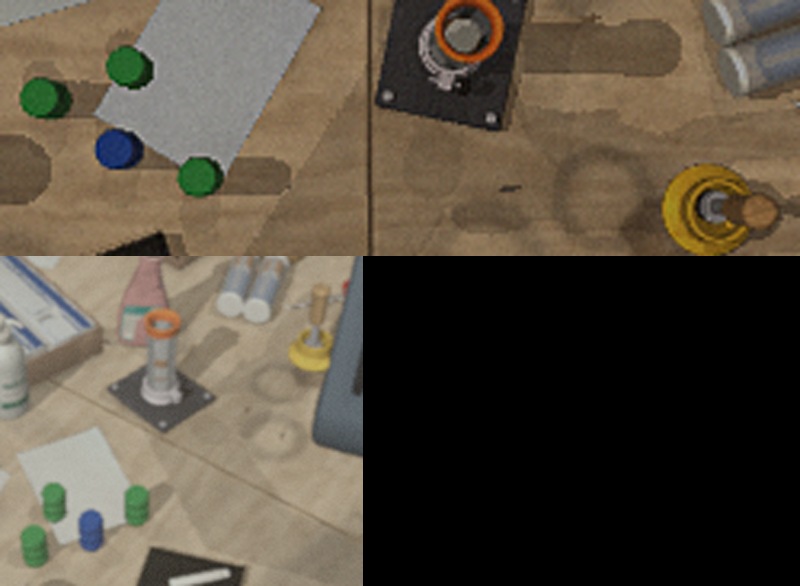

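The crop shows a single blue plug, at crop (120,148) in the top view and (90,530) in the scene view, with three green look-alikes around it. So blue is the one meant. The orange ring is at (470,30), and the rod stands in the yellow cup at (708,208).

```bash
cat > g.py <<'E'
import sys
from h import *
np.set_printoptions(precision=4,suppress=True)
st=manip.sense();R=Ro.from_quat(st["tool_rot"]).as_matrix()
print("t",round(st["t"],2),"pos",st["tcp_pos"],"yaw",np.degrees(np.arctan2(R[1,0],R[0,0])),"tilt",R[2],"q",st["q"],"F",st["force"],"gap",st["finger_gap"],st["gripper_force"])
a=list(map(float,sys.argv[1:]))
for i in range(0,len(a),4):
    x,y,z,w=a[i:i+4];c,s=np.cos(np.radians(w)),np.sin(np.radians(w))
    T=np.array([[c,s,0],[s,-c,0],[0,0,-1.]]);print("target",a[i:i+4],"mm",1000*R.T@(np.array([x,y,z])-st["tcp_pos"]),"deg",np.degrees(Ro.from_matrix(R.T@T).as_rotvec()))
E
python3 g.py .263 -.567 .42 25 .45 -.2 .42 25 .499 .284 .3 32;python3 -c "
from h import *;s=manip.snapshot('wrist');print(np.array(s['mount']),s['fx'])"
```

```text
t 0.2 pos [ 0.2632 -0.5664  0.2307] yaw 24.910032046640747 tilt [ 0.0003 -0.0014 -1.    ] q [-1.3145  0.5282  1.4334  0.      1.1814 -0.1785] F [-0.0581  0.2455 -0.6493] gap 0.9971699948735423 0.0
target [0.263, -0.567, 0.42, 25.0] mm [  -0.3412    0.2166 -189.3261] deg [-0.0792 -0.0149 -0.09  ]
target [0.45, -0.2, 0.42, 25.0] mm [ 323.8406 -253.8778 -188.891 ] deg [-0.0792 -0.0149 -0.09  ]
target [0.499, 0.284, 0.3, 32.0] mm [ 572.1094 -672.0464  -68.2486] deg [-0.0782 -0.0197 -7.09  ]
[[ 8.54186749e-05 -9.63962465e-01 -2.66038267e-01  6.76931778e-02]
 [ 9.99999876e-01  2.13129250e-04 -4.51175442e-04  2.18671771e-04]
 [ 4.91616727e-04 -2.66038195e-01  9.63962363e-01 -1.42628726e-01]
 [ 0.00000000e+00  0.00000000e+00  0.00000000e+00  1.00000000e+00]] 304.21426951278596
```

Emit:
step_arm(
  commands=[0,0,-0.05,0,0,0,0,0,-0.1,0,0,0,0,0,-0.15,0,0,0,0.03,-0.025,-0.19,0,0,0,0.324,-0.254,-0.19,0,0,0,0.324,-0.254,-0.19,0,0,0,0.324,-0.254,-0.19,0,0,0,0.324,-0.254,-0.19,0,0,0,0.324,-0.254,-0.19,0,0,0,0.324,-0.254,-0.19,0,0,0],
  jaw=100,
)

```text
t: 1.25
tcp_pos: [0.4155, -0.2663, 0.4206]
tool_rot: [0.977, 0.215, 0.0, 0.0]
force: [0.6, -1.1, -0.1]
finger_gap: 1.001
gripper_force: 0.0
```

Emit:
step_arm(
  commands=[0.1,-0.1,0,0,0,0,0.1,-0.1,0,0,0,0,0.1,-0.1,0,0,0,0,0.1,-0.1,0,0,0,0,0.1,-0.1,0,0,0,0,0.1,-0.1,0,0,0,0,0.1,-0.1,0,0,0,0,0.1,-0.1,0,0,0,0,0.1,-0.1,0,0,0,0,0.1,-0.1,0,0,0,0],
)

```text
t: 2.25
tcp_pos: [0.4635, -0.1361, 0.4204]
tool_rot: [0.977, 0.215, -0.0, -0.0]
force: [-0.3, -0.2, 0.6]
finger_gap: 1.0
gripper_force: 0.0
```

```bash
cat > w.py <<'E'
import sys
from h import *
np.set_printoptions(precision=4,suppress=True)
st=manip.sense();s=manip.snapshot("wrist");cv2.imwrite("pics/"+sys.argv[1]+".png",s["pixels"])
h=cv2.cvtColor(s["pixels"],cv2.COLOR_BGR2HSV)
rng={"blue":((105,120,40),(125,255,255),.06),"orange":((3,150,110),(14,255,255),.174),"yellow":((20,130,90),(32,255,255),.04)}
for c,(lo,hi,z) in rng.items():
    m=cv2.morphologyEx(cv2.inRange(h,lo,hi),cv2.MORPH_CLOSE,np.ones((5,5)))
    for k in cv2.findContours(m,cv2.RETR_EXTERNAL,cv2.CHAIN_APPROX_NONE)[0]:
        if cv2.contourArea(k)>150:
            e=cv2.fitEllipse(cv2.convexHull(k));print(c,e,cv2.boundingRect(k),onz(s,*e[0],z,st))
E
python3 g.py;python3 w.py w1
```

```text
t 2.25 pos [ 0.4635 -0.1361  0.4204] yaw 24.840442502443963 tilt [-0.0001 -0.0001 -1.    ] q [-0.5175  0.1477  1.4865 -0.      1.5075  0.6198] F [-0.3101 -0.1502  0.5845] gap 0.9998421999197459 0.0
blue ((94.80370330810547, 29.94171905517578), (26.466304779052734, 50.280128479003906), 115.75336456298828) (73, 13, 46, 34) [0.5022 0.2647 0.06  ]
blue ((616.3619384765625, 32.77570343017578), (38.00319290161133, 75.66923522949219), 26.87535858154297) (593, 0, 47, 69) [ 0.8405 -0.466   0.06  ]
orange ((494.077392578125, 243.45408630371094), (32.546085357666016, 44.19633483886719), 64.7377700805664) (473, 227, 42, 34) [ 0.4754 -0.3954  0.174 ]
yellow ((477.51129150390625, 279.41900634765625), (18.17169952392578, 30.06983184814453), 111.77432250976562) (462, 270, 31, 20) [ 0.3813 -0.5071  0.04  ]
yellow ((402.5152587890625, 211.72012329101562), (49.680904388427734, 68.04855346679688), 133.6995849609375) (372, 182, 59, 59) [ 0.4402 -0.3069  0.04  ]
yellow ((592.5615234375, 159.71925354003906), (67.6023178100586, 98.89934539794922), 92.0593490600586) (545, 127, 95, 67) [ 0.6675 -0.5696  0.04  ]
```

View pics/w1.png

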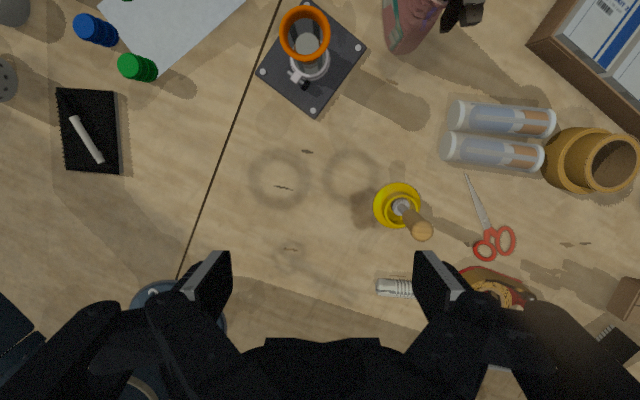

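The picture shows the ring at about (305,32), the cup mouth at about (397,207), the rod's knob top at about (421,230) and the blue plug's top at about (87,26).

```bash
python3 - <<'E'
from h import *
st=manip.sense();s=manip.snapshot("wrist")
for n,u,v,z in(("ring",305,32,.174),("cup",398,207,.03),("knob",422,231,.155),("plug",87,26,.06)):print(n,onz(s,u,v,z,st))
p=s["pixels"];h=cv2.cvtColor(p,cv2.COLOR_BGR2HSV);print(h[8,300],h[55,300],h[32,282])
E
python3 g.py .499 .284 .28 32 .47 .26 .28 32
```

```text
ring [ 0.6061546  -0.04822686  0.174     ]
cup [ 0.44316101 -0.29864526  0.03      ]
knob [ 0.44542892 -0.30251971  0.155     ]
plug [0.50260326 0.2778638  0.06      ]
[ 15 255 160] [ 14 255 148] [ 15 255 149]
t 2.35 pos [ 0.4636 -0.1358  0.4204] yaw 24.87597253124291 tilt [-0.0001 -0.0001 -1.    ] q [-0.5168  0.1477  1.4866 -0.      1.5074  0.6198] F [-0.6643 -0.6326 -0.2912] gap 1.003182708440745 0.0
target [0.499, 0.284, 0.28, 32.0] mm [ 208.7178 -365.9651  140.4094] deg [-0.0034  0.0034 -7.124 ]
target [0.47, 0.26, 0.28, 32.0] mm [ 172.3127 -356.3908  140.4111] deg [-0.0034  0.0034 -7.124 ]
```

Emit:
step_arm(
  commands=[0.19,-0.36,0.04,0,0,-7.1,0.19,-0.36,0.04,0,0,-7.1,0.19,-0.36,0.04,0,0,-7.1,0.19,-0.36,0.04,0,0,-7.1,0.19,-0.36,0.04,0,0,-7.1,0.19,-0.36,0.14,0,0,-7.1,0.19,-0.36,0.14,0,0,-7.1,0.19,-0.36,0.14,0,0,-7.1,0.19,-0.36,0.14,0,0,-7.1,0.19,-0.36,0.14,0,0,-7.1],
  jaw=75,
)

```text
t: 3.35
tcp_pos: [0.4817, 0.2742, 0.2761]
tool_rot: [0.961, 0.278, -0.004, -0.001]
force: [-1.2, 0.3, 1.0]
finger_gap: 0.748
gripper_force: 0.0
```

```bash
sed -i 's/(3,150,110),(14,255/(3,150,90),(18,255/' w.py; python3 g.py;python3 w.py w2
```

```text
t 3.35 pos [0.4817 0.2742 0.2761] yaw 32.29268690387474 tilt [-0.0071 -0.0034 -1.    ] q [0.315  0.3839 1.5524 0.0017 1.213  1.3216] F [-1.231   0.3172  0.981 ] gap 0.7483768274203179 0.0
blue ((324.213134765625, 156.86024475097656), (31.579439163208008, 34.4195671081543), 174.8234100341797) (309, 140, 32, 34) [0.5027 0.285  0.06  ]
yellow ((603.6158447265625, 363.6426086425781), (30.035144805908203, 52.0667724609375), 140.5863800048828) (583, 343, 42, 39) [ 0.4642 -0.2696  0.04  ]
yellow ((120.2653579711914, 17.006820678710938), (93.6836929321289, 110.799072265625), 158.5816650390625) (72, 0, 97, 72) [0.5118 0.5649 0.04  ]
```

View pics/w2.png

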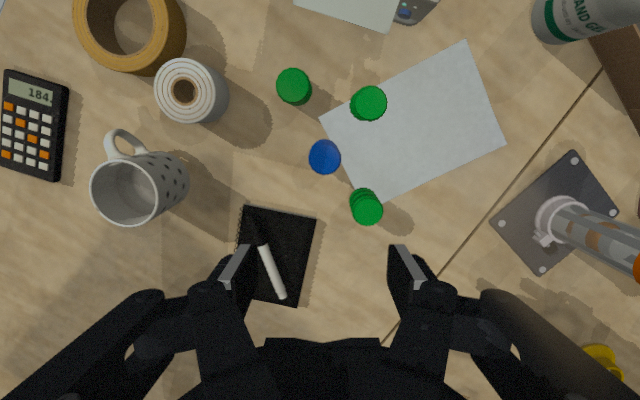

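The blue plug's top is at (324,157), with greens at (294,86), (368,103) and (366,208). The finger line (image horizontal) clears all three.

```bash
python3 g.py .5027 .285 .12 32.1 .5027 .285 .034 32.1
```

```text
t 3.4 pos [0.4829 0.2725 0.2781] yaw 32.23244161545218 tilt [-0.0049 -0.0012 -1.    ] q [ 0.3123  0.3811  1.5511 -0.0001  1.2144  1.3205] F [-0.4779 -0.2315  0.2555] gap 0.74869213351665 0.0
target [0.5027, 0.285, 0.12, 32.1] mm [ 24.2      0.1965 157.9909] deg [-0.0676  0.2795  0.1323]
target [0.5027, 0.285, 0.034, 32.1] mm [ 24.6195   0.2984 243.9898] deg [-0.0676  0.2795  0.1323]
```

Emit:
step_arm(
  commands=[0.023,-0.0025,0.04,0,0,0,0.023,-0.0025,0.08,0,0,0,0.023,-0.0025,0.1,0,0,0,0.023,-0.0025,0.1,0,0,0,0.023,-0.0025,0.1,0,0,0,0.023,-0.0025,0.1,0,0,0,0.023,-0.0025,0.1,0,0,0,0.023,-0.0025,0.1,0,0,0,0.023,-0.0025,0.1,0,0,0,0.023,-0.0025,0.1,0,0,0],
)

```text
t: 4.4
tcp_pos: [0.5026, 0.2854, 0.1808]
tool_rot: [0.961, 0.276, 0.0, -0.0]
force: [0.1, -0.5, 0.4]
finger_gap: 0.751
gripper_force: 0.0
```

```bash
python3 w.py w3; python3 g.py .5027 .285 .034 32.1
```

```text
blue ((322.5325622558594, 194.85072326660156), (41.92947769165039, 49.659603118896484), 0.14988768100738525) (302, 170, 42, 49) [0.5052 0.2862 0.06  ]
yellow ((54.99017333984375, 23.803680419921875), (116.53551483154297, 129.57481384277344), 162.8951416015625) (0, 0, 114, 89) [0.5077 0.5611 0.04  ]
t 4.45 pos [0.5026 0.2854 0.1807] yaw 32.01869237682638 tilt [ 0.0004  0.0001 -1.    ] q [0.3233 0.5275 1.6038 0.     1.0099 1.3352] F [-0.0677  0.1765  0.3819] gap 0.7513823583047745 0.0
target [0.5027, 0.285, 0.034, 32.1] mm [ -0.1695   0.4309 146.6916] deg [ 0.0047 -0.021  -0.0813]
```

Emit:
step_arm(
  commands=[0,0,0.04,0,0,0,0,0,0.08,0,0,0,0,0,0.11,0,0,0,0,0,0.13,0,0,0,0,0,0.147,0,0,0,0,0,0.147,0,0,0,0,0,0.147,0,0,0,0,0,0.147,0,0,0,0,0,0.147,0,0,0,0,0,0.147,0,0,0],
)

```text
t: 5.45
tcp_pos: [0.5031, 0.2856, 0.0345]
tool_rot: [0.961, 0.276, 0.001, -0.0]
force: [0.3, -0.8, -0.5]
finger_gap: 0.75
gripper_force: 0.0
```

Emit:
step_arm(
  commands=[0,0,0,0,0,0,0,0,0,0,0,0,0,0,0,0,0,0,0,0,0,0,0,0,0,0,0,0,0,0,0,0,0,0,0,0,0,0,0,0,0,0,0,0,0,0,0,0,0,0,0,0,0,0,0,0,0,0,0,0],
  jaw=20,
  grip_force=40,
)

```text
t: 6.45
tcp_pos: [0.5029, 0.2855, 0.0341]
tool_rot: [0.961, 0.276, 0.0, -0.0]
force: [-1.1, 0.1, 5.5]
finger_gap: 0.451
gripper_force: 39.8
```

```bash
python3 g.py .5027 .285 .30 32 .56 -.048 .30 32
```

```text
t 6.45 pos [0.5029 0.2855 0.0341] yaw 32.009915679801075 tilt [ 0.0009  0.0002 -1.    ] q [0.3231 0.7519 1.6882 0.     0.7005 1.3352] F [-1.1107  0.0546  5.5142] gap 0.4506718058183516 39.79609717614949
target [0.5027, 0.285, 0.3, 32.0] mm [  -0.167     0.3505 -265.9113] deg [ 0.0107 -0.0499  0.0099]
target [0.56, -0.048, 0.3, 32.0] mm [-128.091   313.0927 -265.9644] deg [ 0.0107 -0.0499  0.0099]
```

```bash
python3 g.py .59 -.105 .34 75
```

```text
t 6.45 pos [0.5029 0.2855 0.0341] yaw 32.009915679801075 tilt [ 0.0009  0.0002 -1.    ] q [0.3231 0.7519 1.6882 0.     0.7005 1.3352] F [-1.1107  0.0546  5.5142] gap 0.4506718058183516 39.79609717614949
target [0.59, -0.105, 0.34, 75.0] mm [-132.8313  377.3357 -305.9566] deg [  0.0289  -0.0435 -42.9901]
```

Emit:
step_arm(
  commands=[0,0,-0.03,0,0,0,0,0,-0.08,0,0,0,0,0,-0.13,0,0,0,0,0,-0.18,0,0,0,0,0,-0.23,0,0,0,0,0,-0.28,0,0,0,0,0,-0.306,0,0,0,0,0,-0.306,0,0,0,0,0,-0.306,0,0,0,0,0,-0.306,0,0,0],
)

```text
t: 7.45
tcp_pos: [0.5013, 0.2849, 0.3371]
tool_rot: [0.961, 0.276, -0.002, 0.0]
force: [-1.1, 0.2, -1.1]
finger_gap: 0.445
gripper_force: 40.4
```

Emit:
step_arm(
  commands=[-0.133,0.377,0,0,0,-43,-0.133,0.377,0,0,0,-43,-0.133,0.377,0,0,0,-43,-0.133,0.377,0,0,0,-43,-0.133,0.377,0,0,0,-43,-0.133,0.377,0,0,0,-43,-0.133,0.377,0,0,0,-43,-0.133,0.377,0,0,0,-43,-0.133,0.377,0,0,0,-43,-0.133,0.377,0,0,0,-43],
)

```text
t: 8.45
tcp_pos: [0.5894, -0.1077, 0.3368]
tool_rot: [0.795, 0.607, -0.001, -0.002]
force: [-0.2, -0.3, -0.2]
finger_gap: 0.446
gripper_force: 40.4
```

Emit:
step_arm(
  commands=[0,0,0,0,0,0,0,0,0,0,0,0,0,0,0,0,0,0,0,0,0,0,0,0,0,0,0,0,0,0,0,0,0,0,0,0,0,0,0,0,0,0,0,0,0,0,0,0,0,0,0,0,0,0,0,0,0,0,0,0],
)

```text
t: 9.45
tcp_pos: [0.5896, -0.1049, 0.3394]
tool_rot: [0.793, 0.609, 0.0, 0.0]
force: [0.4, -0.4, 0.1]
finger_gap: 0.45
gripper_force: 40.4
```

```bash
python3 w.py w4; python3 g.py
```

```text
blue ((628.7117919921875, 377.4307861328125), (12.771307945251465, 40.40851974487305), 85.61650085449219) (610, 371, 30, 14) [ 1.0346 -0.618   0.06  ]
blue ((630.466552734375, 326.040771484375), (14.081331253051758, 30.34763526916504), 79.92879486083984) (617, 319, 23, 15) [ 1.0319 -0.5006  0.06  ]
blue ((322.31768798828125, 267.11236572265625), (87.87574768066406, 113.06713104248047), 1.1912586688995361) (279, 210, 87, 112) [ 0.5516 -0.2508  0.06  ]
blue ((559.0211791992188, 106.47949981689453), (17.10247039794922, 258.7493591308594), 93.373291015625) (461, 94, 179, 25) [ 0.9237 -0.1042  0.06  ]
blue ((546.2308349609375, 36.71881103515625), (6.015744686126709, 209.70326232910156), 94.24153137207031) (455, 29, 185, 17) [ 0.914  -0.0124  0.06  ]
blue ((555.437744140625, 20.45453453063965), (22.18441390991211, 239.94895935058594), 94.92644500732422) (463, 4, 177, 32) [0.9279 0.0041 0.06  ]
blue ((589.0059814453125, 5.920186996459961), (6.57286262512207, 102.38511657714844), 95.94970703125) (543, 0, 97, 13) [0.9735 0.0113 0.06  ]
orange ((321.5566101074219, 128.2266845703125), (61.120330810546875, 61.79659652709961), 41.485538482666016) (292, 98, 61, 62) [ 0.6049 -0.0479  0.174 ]
yellow ((438.2394714355469, 371.9052429199219), (15.524601936340332, 40.30854415893555), 145.12554931640625) (426, 355, 27, 33) [ 0.6978 -0.5199  0.04  ]
t 9.5 pos [ 0.5896 -0.1049  0.3394] yaw 74.99873014523205 tilt [ 0.     -0.0001 -1.    ] q [-0.3625  0.3896  1.3601  0.      1.3919 -0.1007] F [ 0.4738  0.0286 -0.0304] gap 0.4523339621075305 40.4302212735638
```

View pics/w4.png

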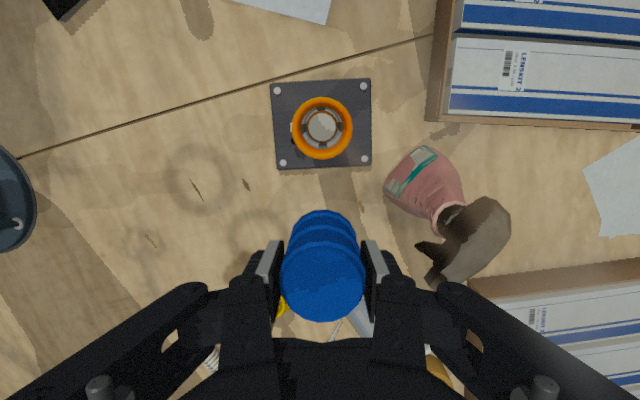

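The ring is at (322,128), nearly straight below the camera. The plug is held at (322,266), and I'll check its offset in the hand.

```bash
python3 - <<'E'
from h import *
st=manip.sense();s=manip.snapshot("wrist");R=Ro.from_quat(st["tool_rot"]).as_matrix();p=np.array(st["tcp_pos"])
z=p[2]
for n,u,v,h in(("far edge",324,210,z-.034),("near edge top",322,322,z+.026),("L",279,282,z+.026),("R",366,282,z+.026),("ring",321.6,128.2,.174)):print(n,1000*R.T@(onz(s,u,v,h,st)-p))
E
```

```text
far edge [14.35057331  1.60728261 34.00025347]
near edge top [-20.08987343   0.37459907 -26.00051542]
L [  0.06571619 -18.11308728 -25.99889002]
R [  0.06527681  19.28680253 -26.00117871]
ring [5.90060545e+01 5.11680781e-02 1.65435560e+02]
```

Emit:
step_arm(
  commands=[0.05,0,0,0,0,0,0.06,0,0.03,0,0,0,0.06,0,0.07,0,0,0,0.06,0,0.1,0,0,0,0.06,0,0.12,0,0,0,0.06,0,0.122,0,0,0,0.06,0,0.122,0,0,0,0.06,0,0.122,0,0,0,0.06,0,0.122,0,0,0,0.06,0,0.122,0,0,0],
)

```text
t: 10.55
tcp_pos: [0.6058, -0.0471, 0.2188]
tool_rot: [0.793, 0.609, 0.001, 0.001]
force: [-0.3, -0.9, -1.2]
finger_gap: 0.446
gripper_force: 40.4
```

```bash
python3 w.py w5|grep orange; python3 g.py; python3 - <<'E'
from h import *
o=[]
for n,(u,v) in(("wrist",(320,230)),("top",(368,178)),("scene",(330,170))):
    p=manip.snapshot(n)["pixels"];a=90 if n=="wrist" else 30
    k=p[max(0,v-a):v+a,u-a:u+a];o.append(cv2.resize(k,(266,266),interpolation=2))
cv2.imwrite("pics/w5c.png",np.hstack(o))
E
```

```text
orange ((320.02618408203125, 226.0625), (90.35799407958984, 91.48542022705078), 95.94786834716797) (274, 181, 93, 73) [ 0.6051 -0.0467  0.174 ]
t 10.6 pos [ 0.6056 -0.047   0.2185] yaw 75.01008081669701 tilt [-0.     0.002 -1.   ] q [-0.2612  0.5173  1.4934 -0.      1.1289  0.0004] F [ 0.0325 -0.7812  0.2555] gap 0.45140800207176973 40.436272993683815
```

View pics/w5c.png

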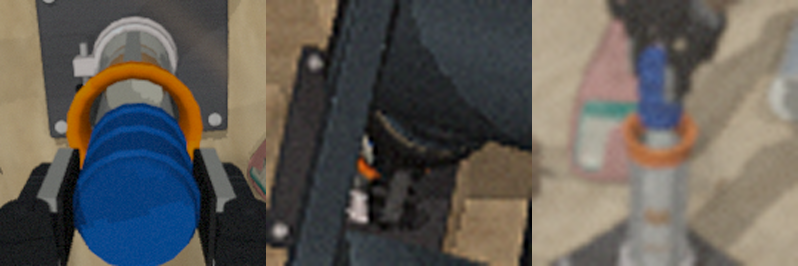

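Plug and ring nearly line up: in the left panel the ring centre is at about x=134 and the plug's axis at about 137. I'll correct by a millimetre and lower gently.

Emit:
step_arm(
  commands=[0.001,-0.001,0.003,0,0,0,0.001,-0.001,0.006,0,0,0,0.001,-0.001,0.008,0,0,0,0.001,-0.001,0.01,0,0,0,0.001,-0.001,0.012,0,0,0,0.001,-0.001,0.014,0,0,0,0.001,-0.001,0.016,0,0,0,0.001,-0.001,0.018,0,0,0,0.001,-0.001,0.02,0,0,0,0.001,-0.001,0.02,0,0,0],
)

```text
t: 11.75
tcp_pos: [0.6042, -0.0456, 0.1971]
tool_rot: [0.793, 0.609, -0.0, -0.0]
force: [0.5, 0.7, -0.1]
finger_gap: 0.448
gripper_force: 40.4
```

Emit:
step_arm(
  commands=[0,0,0.002,0,0,0,0,0,0.004,0,0,0,0,0,0.006,0,0,0,0,0,0.008,0,0,0,0,0,0.01,0,0,0,0,0,0.012,0,0,0,0,0,0.014,0,0,0,0,0,0.016,0,0,0,0,0,0.016,0,0,0,0,0,0.016,0,0,0],
)

```text
t: 12.75
tcp_pos: [0.6044, -0.0457, 0.1814]
tool_rot: [0.793, 0.609, -0.0, -0.0]
force: [-0.5, -0.5, -0.1]
finger_gap: 0.448
gripper_force: 40.4
```

Emit:
step_arm(
  commands=[0,0,0,0,0,0,0,0,0,0,0,0,0,0,0,0,0,0,0,0,0,0,0,0,0,0,0,0,0,0,0,0,0,0,0,0,0,0,-0.05,0,0,0,0,0,-0.1,0,0,0,0,0,-0.14,0,0,0,0,0,-0.14,0,0,0],
  jaw=70,
)

```text
t: 13.75
tcp_pos: [0.6081, -0.0465, 0.3289]
tool_rot: [0.793, 0.609, 0.005, 0.006]
force: [0.2, 0.2, 0.2]
finger_gap: 0.704
gripper_force: 0.0
```

```bash
python3 g.py .41 -.305 .33 75 .43 -.34 .33 75 ; python3 w.py w6|grep -E "blue|orange"; python3 - <<'E'
from h import *
o=[]
for n,(u,v) in(("wrist",(320,230)),("top",(368,178)),("scene",(330,170))):
    p=manip.snapshot(n)["pixels"];a=90 if n=="wrist" else 30
    k=p[max(0,v-a):v+a,u-a:u+a];o.append(cv2.resize(k,(266,266),interpolation=2))
cv2.imwrite("pics/w6c.png",np.hstack(o))
E
```

```text
t 13.75 pos [ 0.6081 -0.0465  0.3289] yaw 75.0224033913455 tilt [ 0.0001  0.015  -0.9999] q [-0.2593  0.4081  1.3592  0.0001  1.3593  0.0021] F [0.241  0.1966 0.2394] gap 0.7041534994699853 0.0
target [0.41, -0.305, 0.33, 75.0] mm [-300.9541 -124.509    -3.0118] deg [ 0.8579 -0.0049  0.0224]
target [0.43, -0.34, 0.33, 75.0] mm [-329.5963  -96.1462   -2.5895] deg [ 0.8579 -0.0049  0.0224]
blue ((620.6824951171875, 356.9410095214844), (14.468010902404785, 58.1015510559082), 80.90856170654297) (595, 348, 45, 19) [ 1.0368 -0.5029  0.06  ]
blue ((317.98114013671875, 189.42344665527344), (41.37113571166992, 42.09638595581055), 115.36634063720703) (297, 169, 42, 42) [ 0.6002 -0.0717  0.06  ]
blue ((576.6834106445312, 150.33050537109375), (26.095638275146484, 166.06007385253906), 92.64642333984375) (503, 137, 137, 27) [ 0.9632 -0.1117  0.06  ]
blue ((548.9080200195312, 71.59463500976562), (19.264463424682617, 267.54193115234375), 94.22666931152344) (456, 57, 184, 29) [0.9315 0.0018 0.06  ]
blue ((589.1746215820312, 59.14631271362305), (3.685983180999756, 121.68439483642578), 94.61622619628906) (534, 54, 106, 11) [0.987  0.0045 0.06  ]
blue ((577.9984741210938, 1.8765654563903809), (9.173074722290039, 146.6833038330078), 96.04922485351562) (531, 0, 109, 12) [0.9769 0.076  0.06  ]
orange ((316.46282958984375, 190.4038848876953), (58.21311569213867, 60.27772903442383), 87.79683685302734) (287, 162, 60, 58) [ 0.605  -0.0471  0.174 ]
```

View pics/w6c.png

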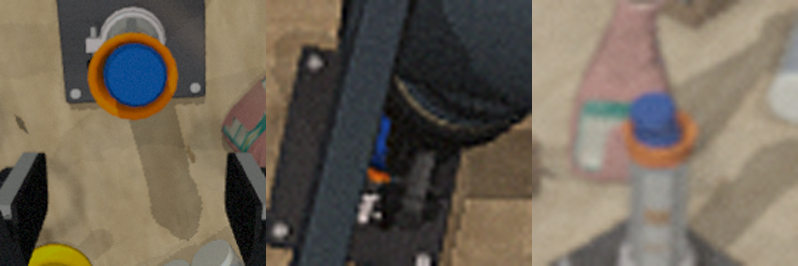

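The plug now stands in the orange ring by itself, with its crop centre at (135,75) inside the ring. Next is the rod.

Emit:
step_arm(
  commands=[-0.355,-0.09,0,0,0,0,-0.355,-0.09,0,0,0,0,-0.355,-0.09,0,0,0,0,-0.355,-0.09,0,0,0,0,-0.355,-0.09,0,0,0,0,-0.355,-0.09,0,0,0,0,-0.355,-0.09,0,0,0,0,-0.355,-0.09,0,0,0,0,-0.355,-0.09,0,0,0,0,-0.355,-0.09,0,0,0,0],
  jaw=80,
)

```text
t: 14.95
tcp_pos: [0.4255, -0.3641, 0.3201]
tool_rot: [0.793, 0.609, 0.0, -0.002]
force: [-0.3, 0.7, -0.3]
finger_gap: 0.798
gripper_force: 0.0
```

Emit:
step_arm(
  commands=[0,0,0,0,0,0,0,0,0,0,0,0,0,0,0,0,0,0,0,0,0,0,0,0,0,0,0,0,0,0,0,0,0,0,0,0,0,0,0,0,0,0,0,0,0,0,0,0,0,0,0,0,0,0,0,0,0,0,0,0],
)

```text
t: 15.95
tcp_pos: [0.4256, -0.3653, 0.3214]
tool_rot: [0.793, 0.609, 0.0, -0.0]
force: [0.4, 0.5, 0.5]
finger_gap: 0.801
gripper_force: 0.0
```

```bash
python3 w.py w7|grep -E "yellow"; python3 g.py .443 -.3 .33 75; python3 - <<'E'
import cv2
p=cv2.imread("pics/w7.png")[40:280,200:440];cv2.imwrite("pics/w7c.png",cv2.resize(p,(600,600),interpolation=2))
E
```

```text
yellow ((299.9869384765625, 286.6734924316406), (68.6662368774414, 74.82066345214844), 20.179271697998047) (265, 250, 69, 74) [ 0.3447 -0.5359  0.04  ]
yellow ((505.1509704589844, 252.00433349609375), (74.69486236572266, 90.54350280761719), 109.9295654296875) (461, 213, 85, 78) [ 0.6651 -0.5616  0.04  ]
yellow ((320.2873840332031, 121.57113647460938), (62.705970764160156, 64.78248596191406), 174.62646484375) (289, 90, 63, 65) [ 0.4406 -0.3025  0.04  ]
t 16.0 pos [ 0.4256 -0.3653  0.3214] yaw 75.00066632326178 tilt [ 0. -0. -1.] q [-0.9086  0.3462  1.4794  0.      1.316  -0.6468] F [ 0.6186 -0.3221  0.5692] gap 0.801295695017241 0.0
target [0.443, -0.3, 0.33, 75.0] mm [67.6138 -0.1033 -8.5575] deg [-0.002  -0.0026  0.0007]
```

View pics/w7c.png

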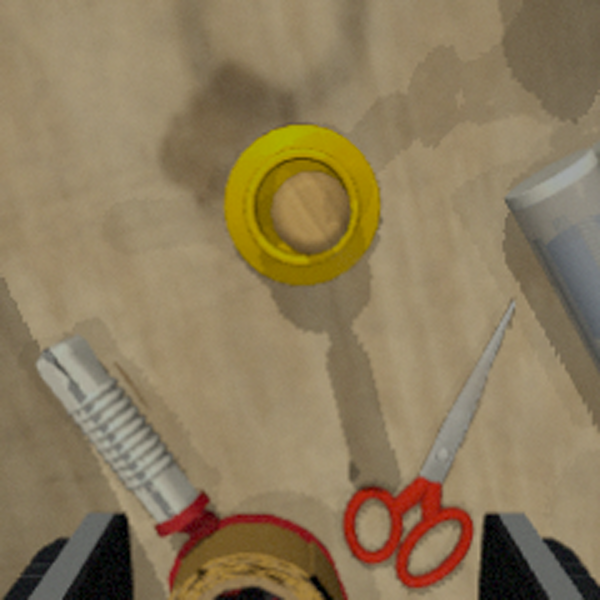

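```bash
python3 - <<'E'
from h import *
st=manip.sense();s=manip.snapshot("wrist");R=Ro.from_quat(st["tool_rot"]).as_matrix();p=np.array(st["tcp_pos"])
for n,u,v,h in(("knob",324.4,124.8,.155),("cup",320.3,121.6,.02)):
  w=onz(s,u,v,h,st);print(n,w,1000*R.T@(w-p))
E
```

```text
knob [ 0.44442502 -0.30592503  0.155     ] [ 62.25146898   2.81274039 166.4421329 ]
cup [ 0.44042314 -0.30263759  0.02      ] [ 64.38505128  -1.89891633 301.44239396]
```

The knob sits 62 mm ahead of and 2.8 mm to the side of the TCP, near enough upright in the cup.

Emit:
step_arm(
  commands=[0.045,0.0025,0.02,0,0,0,0.0625,0.0025,0.05,0,0,0,0.0625,0.0025,0.08,0,0,0,0.0625,0.0025,0.11,0,0,0,0.0625,0.0025,0.14,0,0,0,0.0625,0.0025,0.17,0,0,0,0.0625,0.0025,0.2,0,0,0,0.0625,0.0025,0.22,0,0,0,0.0625,0.0025,0.229,0,0,0,0.0625,0.0025,0.229,0,0,0],
)

```text
t: 17.05
tcp_pos: [0.4438, -0.3052, 0.0914]
tool_rot: [0.793, 0.609, -0.0, -0.001]
force: [1.4, 0.1, 0.5]
finger_gap: 0.8
gripper_force: 0.0
```

Emit:
step_arm(
  commands=[0,0,0,0,0,0,0,0,0,0,0,0,0,0,0,0,0,0,0,0,0,0,0,0,0,0,0,0,0,0,0,0,0,0,0,0,0,0,0,0,0,0,0,0,0,0,0,0,0,0,0,0,0,0,0,0,0,0,0,0],
  jaw=10,
  grip_force=110,
)

```text
t: 18.05
tcp_pos: [0.4444, -0.3061, 0.0939]
tool_rot: [0.793, 0.609, -0.0, 0.001]
force: [-1.3, 0.2, 6.1]
finger_gap: 0.321
gripper_force: 97.4
```

```bash
python3 g.py .605 -.0471 .35 75
```

```text
t 18.05 pos [ 0.4444 -0.3061  0.0939] yaw 75.0239685620737 tilt [-0.0013  0.0014 -1.    ] q [-0.81    0.6183  1.7645 -0.0006  0.7569 -0.5482] F [-1.3055  0.2258  6.0879] gap 0.32053298651228007 97.40501940250397
target [0.605, -0.0471, 0.35, 75.0] mm [ 291.3192   88.5439 -256.382 ] deg [0.0781 0.0758 0.024 ]
```

Emit:
step_arm(
  commands=[0,0,-0.03,0,0,0,0,0,-0.07,0,0,0,0,0,-0.12,0,0,0,0,0,-0.17,0,0,0,0,0,-0.22,0,0,0,0.04,0.012,-0.245,0,0,0,0.085,0.026,-0.245,0,0,0,0.13,0.04,-0.245,0,0,0,0.175,0.053,-0.245,0,0,0,0.21,0.064,-0.245,0,0,0],
)

```text
t: 19.05
tcp_pos: [0.5609, -0.1166, 0.3379]
tool_rot: [0.793, 0.609, 0.0, 0.0]
force: [-0.2, 0.4, -1.3]
finger_gap: 0.322
gripper_force: 97.8
```

Emit:
step_arm(
  commands=[0,0,0,0,0,0,0,0,0,0,0,0,0,0,0,0,0,0,0,0,0,0,0,0,0,0,0,0,0,0,0,0,0,0,0,0,0,0,0,0,0,0,0,0,0,0,0,0,0,0,0,0,0,0,0,0,0,0,0,0],
)

```text
t: 20.05
tcp_pos: [0.5604, -0.1192, 0.3374]
tool_rot: [0.793, 0.609, 0.0, -0.0]
force: [-0.7, -0.3, -1.2]
finger_gap: 0.322
gripper_force: 97.9
```

```bash
python3 g.py .605 -.0471 .34 75; python3 w.py w8|grep -E "orange"
```

```text
t 20.05 pos [ 0.5604 -0.1192  0.3374] yaw 75.01221416264617 tilt [ 0. -0. -1.] q [-0.4046  0.351   1.4268  0.      1.3637 -0.143 ] F [-0.6521 -0.2504 -1.2333] gap 0.3223681201811464 97.87517309188843
target [0.605, -0.0471, 0.34, 75.0] mm [81.2168 24.4435 -2.5522] deg [-0.0006 -0.0009  0.0122]
orange ((347.0036315917969, 104.89651489257812), (62.41932678222656, 65.4872055053711), 9.383115768432617) (316, 73, 63, 65) [ 0.605  -0.0473  0.174 ]
```

View pics/w8.png

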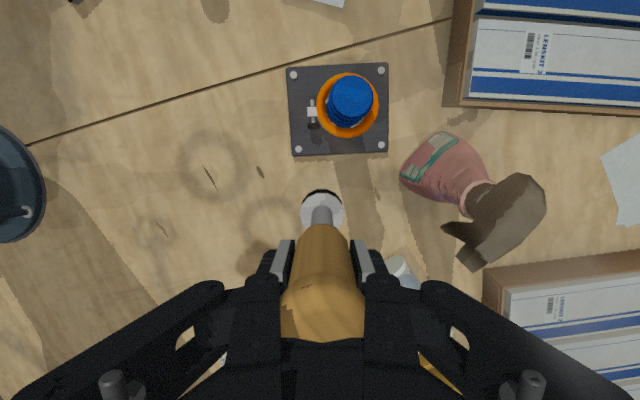

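The rod is held upright, with its foot at about (322,209). The plug top is at (351,99) in the ring, whose centre is (347,105).

```bash
python3 - <<'E'
from h import *
st=manip.sense();s=manip.snapshot("wrist");R=Ro.from_quat(st["tool_rot"]).as_matrix();p=np.array(st["tcp_pos"])
for n,u,v,h in(("foot top",322,209,.268),("foot bottom far edge",322,189,.252),("ring",347,104.9,.174),("plug",351,99,.207)):
  w=onz(s,u,v,h,st);print(n,w,1000*R.T@(w-p))
E
```

```text
foot top [ 0.56190956 -0.11498473  0.268     ] [ 4.45698407  0.41218247 69.43677564]
foot bottom far edge [ 0.56482602 -0.1041018   0.252     ] [15.72368649  0.41736026 85.43693787]
ring [ 0.6049444  -0.04729619  0.174     ] [ 80.96846914  24.4929641  163.43594316]
plug [ 0.60651499 -0.04420772  0.207     ] [ 84.35845408  25.2090857  130.43593437]
```

Emit:
step_arm(
  commands=[0.04,0.012,0,0,0,0,0.0815,0.0243,0,0,0,0,0.0815,0.0243,0,0,0,0,0.0815,0.0243,0.01,0,0,0,0.0815,0.0243,0.02,0,0,0,0.0815,0.0243,0.03,0,0,0,0.0815,0.0243,0.036,0,0,0,0.0815,0.0243,0.04,0,0,0,0.0815,0.0243,0.045,0,0,0,0.0815,0.0243,0.05,0,0,0],
)

```text
t: 21.15
tcp_pos: [0.6052, -0.0472, 0.288]
tool_rot: [0.793, 0.609, 0.0, 0.001]
force: [-2.7, 1.8, 17.3]
finger_gap: 0.322
gripper_force: 98.6
```

Emit:
step_arm(
  commands=[0,0,0.003,0,0,0,0,0,0.006,0,0,0,0,0,0.009,0,0,0,0,0,0.012,0,0,0,0,0,0.015,0,0,0,0,0,0.018,0,0,0,0,0,0.021,0,0,0,0,0,0.024,0,0,0,0,0,0.027,0,0,0,0,0,0.03,0,0,0],
)

```text
t: 22.15
tcp_pos: [0.6053, -0.0469, 0.2581]
tool_rot: [0.793, 0.609, 0.0, 0.0]
force: [-1.6, -1.0, 7.4]
finger_gap: 0.321
gripper_force: 97.4
```

Emit:
step_arm(
  commands=[0,0,0.003,0,0,0,0,0,0.006,0,0,0,0,0,0.009,0,0,0,0,0,0.012,0,0,0,0,0,0.015,0,0,0,0,0,0.018,0,0,0,0,0,0.021,0,0,0,0,0,0.024,0,0,0,0,0,0.026,0,0,0,0,0,0.028,0,0,0],
)

```text
t: 23.15
tcp_pos: [0.6056, -0.0469, 0.2308]
tool_rot: [0.793, 0.609, 0.001, 0.001]
force: [-2.5, 0.5, 6.8]
finger_gap: 0.321
gripper_force: 97.5
```

Emit:
step_arm(
  commands=[0,0,0.001,0,0,0,0,0,0.002,0,0,0,0,0,0.003,0,0,0,0,0,0.004,0,0,0,0,0,0.005,0,0,0,0,0,0.006,0,0,0,0,0,0.006,0,0,0,0,0,0.006,0,0,0,0,0,0.006,0,0,0,0,0,0.006,0,0,0],
)

```text
t: 24.15
tcp_pos: [0.6055, -0.0469, 0.2247]
tool_rot: [0.793, 0.609, 0.001, 0.001]
force: [-1.1, 0.6, 6.0]
finger_gap: 0.321
gripper_force: 97.5
```

Emit:
step_arm(
  commands=[0,0,0.0005,0,0,0,0,0,0.001,0,0,0,0,0,0.0015,0,0,0,0,0,0.002,0,0,0,0,0,0.0025,0,0,0,0,0,0.003,0,0,0,0,0,0.0035,0,0,0,0,0,0.004,0,0,0,0,0,0.004,0,0,0,0,0,0.004,0,0,0],
)

```text
t: 25.15
tcp_pos: [0.6056, -0.0469, 0.2219]
tool_rot: [0.793, 0.609, 0.001, 0.001]
force: [-2.3, 0.8, 10.4]
finger_gap: 0.329
gripper_force: 98.2
```

Emit:
step_arm(
  commands=[0,0,0.0005,0,0,0,0,0,0.001,0,0,0,0,0,0.001,0,0,0,0,0,0.0015,0,0,0,0,0,0.0015,0,0,0,0,0,0.002,0,0,0,0,0,0.002,0,0,0,0,0,0.002,0,0,0,0,0,0.002,0,0,0,0,0,0.002,0,0,0],
)

```text
t: 26.15
tcp_pos: [0.6057, -0.0469, 0.2218]
tool_rot: [0.793, 0.609, 0.001, 0.001]
force: [-5.0, 0.6, 19.1]
finger_gap: 0.322
gripper_force: 98.9
```

It has bottomed out at the expected height. I'll press it firm, to about 50 N.

Emit:
step_arm(
  commands=[0,0,0.001,0,0,0,0,0,0.002,0,0,0,0,0,0.003,0,0,0,0,0,0.004,0,0,0,0,0,0.005,0,0,0,0,0,0.006,0,0,0,0,0,0.006,0,0,0,0,0,0.006,0,0,0,0,0,0.006,0,0,0,0,0,0.006,0,0,0],
)

```text
t: 27.15
tcp_pos: [0.6063, -0.0469, 0.2217]
tool_rot: [0.793, 0.609, 0.002, 0.003]
force: [-11.1, 2.1, 45.4]
finger_gap: 0.318
gripper_force: 101.6
```

Emit:
step_arm(
  commands=[0,0,-0.005,0,0,0,0,0,-0.015,0,0,0,0,0,-0.03,0,0,0,0,0,-0.05,0,0,0,0,0,-0.075,0,0,0,0,0,-0.1,0,0,0,0,0,-0.125,0,0,0,0,0,-0.125,0,0,0,0,0,-0.125,0,0,0,0,0,-0.125,0,0,0],
)

```text
t: 28.15
tcp_pos: [0.604, -0.0465, 0.3342]
tool_rot: [0.793, 0.609, -0.001, -0.002]
force: [-0.1, -0.6, -1.8]
finger_gap: 0.325
gripper_force: 97.7
```

```bash
python3 g.py .442 -.304 .335 75; python3 - <<'E'
from h import *
s=manip.snapshot("scene");h=cv2.cvtColor(s["pixels"],cv2.COLOR_BGR2HSV)
R=np.array(s["R"]);t=np.array(s["t"])
K=np.array([[s["fx"],0,s["cx"]],[0,s["fy"],s["cy"]],[0,0,1]])
P=np.array([[.605,-.047,z] for z in(.014,.076,.136,.174,.21)])
print(cv2.projectPoints(P,cv2.Rodrigues(R)[0],t,K,np.array([s["k1"],0,0,0.]))[0][:,0])
m=cv2.inRange(h[140:215,310:350],(100,60,30),(128,255,255));y,x=np.nonzero(m);print("blue px",len(x),(x.mean()+310,y.min()+140,y.max()+140) if len(x) else"")
E
```

```text
t 28.15 pos [ 0.604  -0.0465  0.3342] yaw 75.01186914862745 tilt [ 0.0001 -0.004  -1.    ] q [-0.2612  0.4062  1.3478  0.0001  1.3917  0.0004] F [-0.107  -0.6397 -1.7532] gap 0.32517144644962176 97.67397254705429
target [0.442, -0.304, 0.335, 75.0] mm [-290.6259  -89.8581   -0.5222] deg [-0.2315 -0.007   0.0119]
[[326.85793513 201.22537045]
 [327.08391954 189.34643453]
 [327.313797   177.2791406 ]
 [327.46547423 169.32587921]
 [327.61378408 161.55604345]]
blue px 0
```

Emit:
step_arm(
  commands=[-0.045,-0.014,0,0,0,0,-0.09,-0.028,0,0,0,0,-0.135,-0.042,0,0,0,0,-0.18,-0.056,0,0,0,0,-0.225,-0.07,0,0,0,0,-0.265,-0.082,0,0,0,0,-0.29,-0.09,0,0,0,0,-0.29,-0.09,0,0,0,0,-0.29,-0.09,0,0,0,0,-0.29,-0.09,0,0,0,0],
)

```text
t: 29.2
tcp_pos: [0.4431, -0.3026, 0.3357]
tool_rot: [0.793, 0.609, 0.0, -0.001]
force: [0.4, 0.4, -1.7]
finger_gap: 0.322
gripper_force: 97.7
```

```bash
python3 g.py .442 -.304 .095 75; python3 - <<'E'
from h import *
a=cv2.imread("pics/scene0.png");s=manip.snapshot("scene")["pixels"]
for v in range(160,206,3):print(v,a[v,325:331].mean(0).round(),s[v,325:331].mean(0).round())
E
```

```text
t 29.2 pos [ 0.4431 -0.3026  0.3357] yaw 75.05842758567753 tilt [ 0.0014 -0.0013 -1.    ] q [-0.8078  0.2973  1.5138  0.0006  1.3323 -0.5472] F [ 0.3621  0.4234 -1.6767] gap 0.3223099216743567 97.67016470432281
target [0.442, -0.304, 0.095, 75.0] mm [ -1.9548  -0.4479 240.6645] deg [-0.0722 -0.0807  0.0585]
160 [111. 118. 150.] [110. 117. 149.]
163 [110. 126. 145.] [110. 126. 146.]
166 [ 72. 119. 187.] [ 76. 122. 190.]
169 [103. 125. 161.] [102. 124. 161.]
172 [130. 139. 147.] [132. 141. 150.]
175 [ 62. 104. 167.] [ 64. 106. 170.]
178 [132. 138. 149.] [124. 123. 132.]
181 [142. 148. 149.] [134. 128. 123.]
184 [142. 147. 149.] [134. 129. 125.]
187 [120. 133. 146.] [135. 130. 125.]
190 [112. 126. 139.] [132. 127. 124.]
193 [142. 147. 148.] [143. 149. 150.]
196 [126. 135. 143.] [ 98. 120. 140.]
199 [137. 143. 144.] [140. 147. 148.]
202 [162. 164. 169.] [166. 169. 174.]
205 [168. 171. 176.] [171. 173. 178.]
```

The bluish tint through the tube runs from row 177 to 191, which matches the plug fully home (expected 177 to 189). The bottle's amber has moved down to row 196. Now I'll return the rod to the cup.

Emit:
step_arm(
  commands=[-0.001,0,0.04,0,0,0,-0.001,0,0.085,0,0,0,-0.001,0,0.13,0,0,0,-0.001,0,0.165,0,0,0,-0.001,0,0.195,0,0,0,-0.001,0,0.215,0,0,0,-0.001,0,0.23,0,0,0,-0.001,0,0.238,0,0,0,-0.001,0,0.24,0,0,0,-0.001,0,0.24,0,0,0],
)

```text
t: 30.25
tcp_pos: [0.4433, -0.3044, 0.0967]
tool_rot: [0.793, 0.609, 0.0, 0.0]
force: [0.1, -1.1, -1.2]
finger_gap: 0.321
gripper_force: 97.7
```

Emit:
step_arm(
  commands=[0,0,0,0,0,0,0,0,0.0005,0,0,0,0,0,0.001,0,0,0,0,0,0.0015,0,0,0,0,0,0.002,0,0,0,0,0,0.002,0,0,0,0,0,0.002,0,0,0,0,0,0.002,0,0,0,0,0,0.002,0,0,0,0,0,0.002,0,0,0],
)

```text
t: 31.25
tcp_pos: [0.4427, -0.3046, 0.0944]
tool_rot: [0.793, 0.609, -0.0, -0.0]
force: [0.7, 0.4, -2.0]
finger_gap: 0.32
gripper_force: 97.7
```

Emit:
step_arm(
  commands=[0,0,0.0003,0,0,0,0,0,0.0006,0,0,0,0,0,0.001,0,0,0,0,0,0.0013,0,0,0,0,0,0.0013,0,0,0,0,0,0.0013,0,0,0,0,0,0.0013,0,0,0,0,0,0.0013,0,0,0,0,0,0.0013,0,0,0,0,0,0.0013,0,0,0],
)

```text
t: 32.25
tcp_pos: [0.4427, -0.3047, 0.0939]
tool_rot: [0.793, 0.609, -0.0, 0.0]
force: [-1.8, 1.4, 4.5]
finger_gap: 0.321
gripper_force: 97.7
```

Emit:
step_arm(
  commands=[0,0,0,0,0,0,0,0,0,0,0,0,0,0,0,0,0,0,0,0,0,0,0,0,0,0,0,0,0,0,0,0,0,0,0,0,0,0,0,0,0,0,0,0,0,0,0,0,0,0,0,0,0,0,0,0,0,0,0,0],
  jaw=80,
)

```text
t: 33.25
tcp_pos: [0.4427, -0.3046, 0.0932]
tool_rot: [0.793, 0.609, 0.0, 0.0]
force: [-0.5, -0.4, -0.7]
finger_gap: 0.798
gripper_force: 0.0
```

Emit:
step_arm(
  commands=[0,0,-0.02,0,0,0,0,0,-0.05,0,0,0,0,0,-0.09,0,0,0,0,0,-0.13,0,0,0,0,0,-0.17,0,0,0,-0.03,0,-0.21,0,0,0,-0.06,0,-0.23,0,0,0,-0.06,0,-0.23,0,0,0,-0.06,0,-0.23,0,0,0,-0.06,0,-0.23,0,0,0],
)

```text
t: 34.25
tcp_pos: [0.4266, -0.3611, 0.3218]
tool_rot: [0.793, 0.609, 0.0, -0.002]
force: [-0.2, -0.3, -0.3]
finger_gap: 0.798
gripper_force: 0.0
```

```bash
python3 w.py w9|grep yellow; python3 g.py; python3 - <<'E'
from h import *
a=cv2.imread("pics/w7.png");b=cv2.imread("pics/w9.png")
h=cv2.cvtColor(b,cv2.COLOR_BGR2HSV)[80:180,280:370]
m=cv2.inRange(h,(8,40,60),(19,190,255));k,l,st,ce=cv2.connectedComponentsWithStats(m)
print([(st[i].tolist(),ce[i]) for i in range(1,k) if st[i,4]>60])
s0=cv2.imread("pics/scene0.png");s=manip.snapshot("scene")["pixels"]
m=(cv2.absdiff(s,s0).max(2)>45).astype(np.uint8);k,l,st,ce=cv2.connectedComponentsWithStats(m)
print([st[i].tolist() for i in range(1,k) if st[i,4]>20])
E
```

```text
yellow ((300.4556884765625, 289.4645080566406), (69.64230346679688, 74.2529296875), 22.067529678344727) (265, 253, 69, 73) [ 0.3446 -0.5358  0.04  ]
yellow ((502.69244384765625, 253.32028198242188), (75.0462875366211, 83.52598571777344), 105.44581604003906) (461, 215, 82, 76) [ 0.6613 -0.5572  0.04  ]
yellow ((320.96929931640625, 125.21734619140625), (62.47043228149414, 64.42182159423828), 178.16148376464844) (290, 93, 63, 65) [ 0.4406 -0.3023  0.04  ]
t 34.3 pos [ 0.4267 -0.361   0.3216] yaw 75.05070485070364 tilt [ 0.0025 -0.0028 -1.    ] q [-0.9022  0.3447  1.4813  0.0004  1.3194 -0.6414] F [-0.3754 -0.7755 -0.7201] gap 0.8030369530134268 0.0
[([0, 0, 57, 100, 1957], array([18.00408789, 45.94685743])), ([58, 0, 32, 56, 566], array([79.09540636, 23.12014134])), ([28, 33, 31, 32, 575], array([43.4573913, 48.16     ])), ([70, 54, 20, 21, 99], array([80.03030303, 63.64646465])), ([43, 64, 41, 36, 411], array([62.18491484, 86.76642336]))]
[[399, 0, 50, 205, 4056], [459, 0, 3, 19, 31], [476, 2, 61, 115, 2817], [447, 18, 33, 132, 1227], [432, 90, 6, 4, 21], [429, 95, 14, 40, 216], [428, 136, 8, 5, 32], [426, 150, 7, 5, 31], [427, 163, 5, 15, 36], [423, 178, 8, 5, 27], [438, 181, 4, 14, 30], [422, 184, 9, 40, 182], [440, 195, 36, 15, 151], [439, 211, 6, 10, 34], [519, 210, 17, 10, 93], [396, 224, 68, 29, 1178], [506, 246, 27, 12, 188], [291, 255, 13, 20, 200]]
```

The knob's blob is at (323,128), over the cup centre at (321,125), so the rod stands upright. Away from the arm, the only change in the scene picture is the empty spot where the plug stood.

```bash
python3 -c "
from station import manip
print(manip.sign_off())"
```

```text
the job is handed in; nothing more can be done
None
```

The job is handed in at about 34 s of the 67 s allowed: plug and bottle bottomed out at the expected depth and were pressed to about 45 N, well under the 90 N glass limit. The rod is back upright in its yellow cup, and nothing else on the bench appears to have moved.

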